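# Swap the pivot pin of a hand lever press

### The arm

A 7-joint arm with a two-finger parallel gripper is mounted at the origin on the work surface. World frame = base frame: x ahead of the robot, y to its left, z up, the work surface at z = 0. Lengths are in m, angles in rad, forces in N, time in s.
With the tool pointing down it reaches from about 0.425 to 0.925 m from the base axis. Payload 6.8 kg.
Tool frame: the origin (TCP) lies at the very end of the fingers, on their centre line; the grasp point (between the pads) lies 19 mm behind it; z points along the fingers, y is the line along which they close (so a half turn about z gives the same grasp; the last joint's range is limited). The gripper opens to 85 mm and grips with 20 to 120 N. Pads are 22 mm wide; open, the fingers measure 114 mm over their backs; the gripper's body (76 mm by 85 mm) begins 54 mm behind the grasp point. The pads swing forward as they close: fully open they stand 13 mm farther back than shut.
Start: joints at [1.075, 0.477, 0.022, 1.555, -0.011, 1.109, -0.083], TCP at [0.255, -0.625, 0.231] pointing down, gripper open.
Joint ranges: [-2.96, 2.96], [-0.34, 2.1], [-1.41, 1.46], [0.24, 2.44], [-1.37, 4.51], [0.17, 1.92], [-2.96, 2.96]. Speed limits (rad/s): [2.39, 2.39, 3.14, 3.14, 3.14, 3.14, 3.14].

### API

Orientations are given as a rotation vector (axis times angle).
In Python, from bench import r gives the robot as it stands.
- The arm moves only by the shell command python3 -m jog 'ROWS' [FORCE]. ROWS is JSON, a list of rows, each an object of numbers: "fingers": the finger opening in m, from 0 to 0.0854; "x", "y", "z": the shift along the tool's x, y, z in m; "rx", "ry", "rz": the turn, a rotation vector about the tool's x, y, z in degrees. In form: [{"fingers": .., "x": .., "y": .., "z": .., "rx": .., "ry": .., "rz": ..}, ...]. A call has 1 to 8 rows; each row shifts and turns the commanded pose from where the row before left it, along the tool's axes as they then stand; what a row does not reach is not made up. A row lasts 1/8 s, in which the tool goes at most 62.5 mm and 10.7 degrees, less where a joint would pass 70% of its speed; a pose out of reach is approached as far as the arm can. A call is refused whole if a number of a shift passes 0.0625 or a number of a turn 10.7, either way. A call with a gripper value outside its range is refused whole. The fingers move at their own pace and stop on an object; FORCE is the grip in N (left out, the last holds). Time passes only in rows, so rows that do not move let the fingers close. It gives the time, the measured TCP pose, the force, the opening and the grip force at its end, in the units of the state.
- r.get_obs(): the state, without advancing time (a new reading comes with each control period).
- r.grab_frame(name): name is "scene" or "top"; returns (picture, depth): 400x640x3 uint8, red, green, blue; 400x640 float32, m along the optical axis (not along the pixel's ray), 0 where there is no reading.
- r.get_calibration(name): a dict with "mtx" (3x3 intrinsics, pixels), "dist" ([k1, k2, p1, p2, k3] as OpenCV has them; the pictures are not rectified), "extrinsics" (4x4, takes a point from camera to world coordinates). Camera axes: x right, y down, z forward; pixel columns grow to the right and rows downward; lengths in m; the calibration is good to about 2 mm. A picture is of the moment at which its call begins. get_calibration takes no time and is no camera call.
- r.hand_in(): hands the job in; it is judged then, once.
Trained networks look in the newest picture that a camera, given by its name, has taken for a name from the list of things; names that differ only in an ending like _2 or _b are one class to them, and where a whole thing is asked for, a point or a joint stands for the part that bears it (a point fixed in the world has none). Each returns a list of dicts, best first, with "score" (0 to 1); they miss things now and then, are a little off and sometimes report something else, mostly with a low value. They report only what shows in the picture. A call takes as long as a camera call. They do not tell look-alikes from the thing itself.
- r.search_frame(target, camera): "xyz" ([x, y, z] in m, in world coordinates, good to about 4 mm: the middle of the surface that is visible of it).
- r.landmark_of(target, camera): "xyz" ([x, y, z] in m, in world coordinates, good to about 4 mm: a listed point, or the origin of a listed thing).
The state is a dict: "clock": time; "joints": joint angles; "qvel": joint speeds; "tau": joint torques, N m; "tcp_pos": TCP position; "orientation": TCP orientation; "contact_force": force on the tool from outside, world axes, zero at the start; "moment": the same for the moment, N m; "grip_width": finger opening in m; "gripper_force": force on a finger pad.
Only numpy, scipy, OpenCV 4.12 (cv2) and the standard library are available. Lean on these libraries where they do the work, as an engineer would, in place of code of your own. Each camera call takes 0.05 s, during which the arm holds its last target. There are 200 camera calls.

### The job

Change the pivot pin of the hand lever press: draw the worn pin out of its two bushings by the grip stub and lay it, without dropping it, in a free place of the worn-pin rest, nose the same way as the old pin there, and let go of it. Then take the new pin of the same size from the rack, thread it from the flanged side through the first bushing, the lever eye and the second bushing until its collar sits home on the flange, and finish while still gripping it there by its stub, spanning both bushings, so that I can snap the retaining ring into its groove. Drop neither pin and leave the other pins and everything else on the bench where they are.

Things in the scene. Friction and masses are not known exactly. Their poses are not given: they have to be found in the camera images.
- press: green hand lever press, fixed, base 230 x 150 mm. Origin on the bench below the pivot axis, midway between two upright cheeks (outer faces at own y +38 and -38 mm, 16 mm thick, 56 mm wide, tops 178 mm up), each with a bronze bushing. The pivot axis is level along own y, 150 mm up. The hand lever runs to own +x, rising to 210 mm. Outside the cheeks nothing is higher than 120 mm.
- entry_bush (a point): centre of the outer face of the flanged bushing (34 mm flange, 3 mm proud of the cheek, bore 13.6 mm), on the press's +y side. The pin goes in here, moving along the press's -y, and its collar seats on this face. The fixed lever eye (bore 22 mm, 36 mm wide) stands on the same axis midway between the bushings
- far_bush (a point): centre of the outer face of the plain flush bushing (bore 13.6 mm) on the press's -y side, on the same axis, 79 mm from entry_bush; the pin's nose comes out here
- worn_pin: worn pivot pin, turned steel, 178 mm long, 200 g. Own x runs along it to the nose. Grip stub 16 mm dia from x -76 to -6 mm, collar 22 mm dia from -6 to 0, shank 12 mm dia from 0 to 90, then a nose tapering to 5.6 mm dia at 102; ring groove at 83 to 86. Origin on the axis in the collar's seating face. Starts lying in both bushings, nose to the press's -y, collar 5 to 14 mm off the flange
- worn_pin_nose (a point): tip of the worn pin's nose, on the axis, 102 mm from its origin
- new_pin: new pivot pin: same shape, size, mass, origin and axes as worn_pin. Lies in one of the three places of new_rack: the middle-sized of the three pins there (178 mm over all)
- new_pin_nose (a point): tip of the new pin's nose, on the axis, 102 mm from its origin
- new_pin_stub (a point): middle of the new pin's grip stub, on the axis, 41 mm from its origin away from the nose
- new_rack: full rack of three new pins in any order, built just like worn_rest, the same origin, axes and sizes; pins lie level, axes 50 mm above the bench, noses to own +x, origins at about own x = 0
- worn_rest: rest for worn pins: fixed wooden board 145 x 190 mm, origin on the bench 11 mm from its middle. Three places at own y -65, 0 and +65 mm, each two V pieces of angle iron (own x -69 to -59 and 36 to 46 mm, mouths 27 mm wide, tops 55 mm up). A pin lies home along own x, axis 50 mm up, its origin at x -30 to +8 mm. scrap_pin, in the place at y +65, shows the way: nose to own +x
- short_pin: new pin of a shorter size in new_rack, not wanted: as new_pin but its nose ends 62 mm from its origin (138 mm over all)
- long_pin: new pin of a longer size in new_rack, not wanted: as new_pin but its nose ends 132 mm from its origin (208 mm over all)
- scrap_pin: an earlier worn pin, same shape and size as worn_pin, lying in an outer place of worn_rest
- oil_can: bystander: oil can, 72 mm dia, 82 mm high with a thin bent spout up to 153 mm; origin under its middle
- clip_tin: bystander: round flat tin of retaining rings, 75 mm dia, 24 mm high; origin under its middle
- mould_half: bystander: steel half mould 70 x 45 x 28 mm with a 20 mm pin at one end; origin under its middle
- wrench: bystander: spanner lying on the bench between the robot and the press, about 180 mm long; origin under its middle
- tongs: bystander: presser's tongs with wooden grip, 320 mm long, lying beyond the press, its axis x towards the jaws; origin on the bench 120 mm from the grip's end
Things that resemble listed ones, but are neither listed nor needed, are in the scene too. What is shaped like the new_pin but blue is not meant. Leave any blue look-alike of the worn_pin alone.

How it is judged:
On the way:
1. the worn pin lies level in a free place of the worn-pin rest, nose the same way as the old pin, let go (z of worn_pin in the frame of worn_rest between 0.046 and 0.055 m and z of worn_pin_nose in the frame of worn_rest between 0.045 and 0.056 m and y of worn_pin in the frame of worn_rest between -0.08 and 0.08 m and x of worn_pin in the frame of worn_rest between -0.04 and 0.02 m and x of worn_pin_nose in the frame of worn_rest above 0.05 m and angle between the x axis of worn_pin and the x axis of worn_rest, either way round below 0.08 rad and contact force between the fingers and worn_pin below 0.1 N and linear speed of worn_pin below 0.03 m/s), for 0.2 s.
At the end, for the whole second after the job is handed in: New pin in both bushings from the flanged side: collar within 3 mm of the flange, nose over 19 mm out, axis within 0.04 rad, still, gripped by the stub (over 2 N). Worn pin at rest in worn_rest, let go: axis level, 50 mm up (about 5 mm either way), within 0.08 rad of the rest's x, nose to +x (all of step 1 and y of new_pin in the frame of entry_bush between -0.002 and 0.003 m and distance between new_pin and entry_bush below 0.004 m and distance between the grasp point and new_pin_stub below 0.04 m and y of new_pin_nose in the frame of far_bush below -0.019 m and angle between the x axis of new_pin and the y axis of press, either way round below 0.04 rad and contact force between the fingers and new_pin above 2 N and linear speed of new_pin below 0.02 m/s); the arm keeps its last pose, push and grip.
It fails at once if the worn or the new pin is dropped (moves faster than 0.8 m/s while no finger touches it) ((linear speed of worn_pin above 0.8 m/s and contact force between the fingers and worn_pin below 0.05 N) or (linear speed of new_pin above 0.8 m/s and contact force between the fingers and new_pin below 0.05 N)).
It fails at once if another pin or a bystander is moved by more than 30 mm (distance of any of short_pin, long_pin, scrap_pin, oil_can, clip_tin, mould_half, wrench, tongs from where it was at the start of the episode above 0.03 m).
It also fails if it takes over 72 s, if anything falls off the work surface, if the arm or the gripper's body presses on something with over 40 N, if the wrist force passes 120 N, or if a joint passes its speed limit or range.

## Working session

There is one attempt and no reset: what is moved stays moved. The work goes in short steps, Python scripts to look and compute and a shell command to move; the robot and the scene stay as the last step left them, time stands still between calls to the robot, and variables do not carry over. Pictures are saved under pics/ and viewed, at most 10 in all, crops included, and the job is handed in when it is done.

```bash
ls; mkdir -p pics
cat > h.py <<'E'
import numpy as np, cv2
from scipy.spatial.transform import Rotation as R
from bench import r
def save(cam,fn):
    p,d=r.grab_frame(cam); cv2.imwrite('pics/'+fn,p[:,:,::-1]); np.save('pics/%s_d.npy'%cam,d); np.save('pics/%s_p.npy'%cam,p); return p,d
def w(cam,u,v,z):
    "pixel to world at depth z"
    c=r.get_calibration(cam); M=np.array(c['mtx']);T=np.array(c['extrinsics'])
    q=cv2.undistortPoints(np.array([[[u,v]]],float),M,np.array(c['dist']))[0,0]
    return T[:3,:3]@(np.array([q[0],q[1],1])*z)+T[:3,3]
def cloud(cam,d):
    c=r.get_calibration(cam); M=np.array(c['mtx']);T=np.array(c['extrinsics'])
    v,u=np.mgrid[:400,:640]
    q=cv2.undistortPoints(np.stack([u,v],-1).reshape(-1,1,2).astype(float),M,np.array(c['dist'])).reshape(400,640,2)
    P=np.dstack([q,np.ones((400,640))])*d[...,None]
    P=P@T[:3,:3].T+T[:3,3]; P[d==0]=np.nan
    return P
def pix(cam,P):
    c=r.get_calibration(cam); T=np.linalg.inv(np.array(c['extrinsics']))
    P=np.atleast_2d(P)@T[:3,:3].T+T[:3,3]
    return cv2.projectPoints(P,np.zeros(3),np.zeros(3),np.array(c['mtx']),np.array(c['dist']))[0][:,0]
E
python3 - <<'E'
from h import *
np.set_printoptions(precision=3,suppress=True)
for c in('scene','top'):
    save(c,c+'0.png'); T=np.array(r.get_calibration(c)['extrinsics']);print(c,T)
    for t in ['press','entry_bush','far_bush','worn_pin','worn_pin_nose','new_pin','new_pin_nose','new_pin_stub','new_rack','worn_rest','scrap_pin','short_pin','long_pin']:
        for k in r.landmark_of(t,c)[:4]: print(t,np.array(k['xyz']),round(k['score'],2),pix(c,k['xyz'])[0].round())
o=r.get_obs();print(o)
E
```

```text
pics
scene [[ 0.595  0.625 -0.505  1.19 ]
 [ 0.803 -0.468  0.368 -0.493]
 [-0.006 -0.625 -0.78   1.184]
 [ 0.     0.     0.     1.   ]]
press [0.557 0.014 0.003] 0.69 [336. 240.]
entry_bush [0.552 0.056 0.152] 0.75 [347. 201.]
far_bush [ 0.561 -0.019  0.151] 0.8 [328. 216.]
worn_pin [ 0.753 -0.109  0.002] 0.69 [344. 310.]
worn_pin [ 0.546 -0.327  0.048] 0.56 [232. 290.]
worn_pin [0.554 0.064 0.149] 0.55 [350. 200.]
worn_pin [ 0.259 -0.232  0.011] 0.54 [215. 214.]
worn_pin_nose [ 0.296 -0.138  0.006] 0.72 [247. 208.]
worn_pin_nose [ 0.561 -0.043  0.153] 0.65 [320. 220.]
new_pin [ 0.675  0.167 -0.001] 0.56 [400. 241.]
new_pin [0.231 0.27  0.011] 0.53 [337. 141.]
new_pin [0.508 0.3   0.051] 0.49 [398. 176.]
new_pin_nose [0.329 0.24  0.003] 0.74 [348. 163.]
new_pin_nose [0.531 0.205 0.05 ] 0.61 [380. 195.]
new_pin_stub [0.193 0.281 0.014] 0.7 [333. 133.]
new_pin_stub [0.499 0.342 0.051] 0.55 [405. 169.]
new_pin_stub [ 0.56  -0.037  0.151] 0.44 [322. 219.]
new_rack [ 0.504  0.302 -0.003] 0.78 [396. 187.]
worn_rest [ 0.477 -0.329  0.001] 0.77 [222. 281.]
scrap_pin [ 0.479 -0.328  0.   ] 0.
[... 1342 characters left out ...]
.327  0.004] 0.6 [454. 229.]
scrap_pin [ 0.544 -0.317  0.052] 0.86 [453. 201.]
short_pin [0.445 0.286 0.05 ] 0.7 [210. 241.]
long_pin [0.57  0.326 0.051] 0.78 [196. 192.]
long_pin [0.673 0.165 0.005] 0.71 [263. 157.]
{'clock': 1.4, 'joints': array([ 1.075,  0.477,  0.022,  1.555, -0.012,  1.109, -0.083]), 'qvel': array([ 0.002, -0.   , -0.001,  0.   , -0.001, -0.001, -0.   ]), 'tau': array([ -0.   , -59.632,   1.606, -28.154,   0.012,   0.002,  -0.   ]), 'tcp_pos': array([ 0.255, -0.625,  0.231]), 'orientation': array([-3.083, -0.605, -0.   ]), 'contact_force': array([-0.07 , -0.702,  0.26 ]), 'moment': array([-0.023, -0.009,  0.002]), 'gripper_force': 0.0, 'grip_width': 0.08545924394314663}
```

View pics/scene0.png

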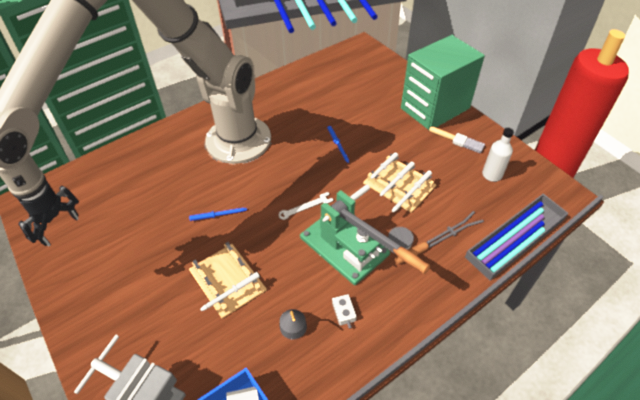

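View pics/top0.png

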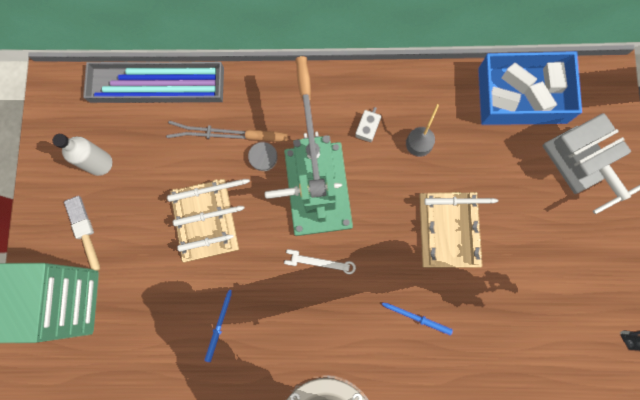

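The top view shows the press at about (318,190), the worn pin's stub at (280,193), the rack at (205,220) with three pins, and the rest at (451,230) with the scrap pin at (460,201).

Candidates:
- **Worn pin:** the one in the press (280,193). The blue one at (421,318) and the scrap pin (460,201) are not it.
- **New pin:** the rack pins at (208,190), (208,215) and (204,241). The blue one at (217,330) is not it. I choose the middle row and will check its length.

```bash
cat > m.py <<'E'
from h import *
np.set_printoptions(precision=4,suppress=True)
def axis(cam,P,p,c,d,L0,L1,hw,zlo):
    d=np.array(d)/np.linalg.norm(d); n=np.array([-d[1],d[0]])
    for _ in range(4):
        q=P[...,:2]-np.array(c); a=q@d; b=q@n
        m=(a>L0)&(a<L1)&(abs(b)<hw)&(P[...,2]>zlo)&(p.min(-1)>110)&(np.ptp(p.astype(int),axis=-1)<40)
        X=P[m]
        k=np.polyfit(a[m],b[m],1); hw=max(.008,hw*.6)
        c=np.array(c)+n*k[1]; d=d+n*k[0]; d/=np.linalg.norm(d); n=np.array([-d[1],d[0]])
    return c,d,a[m].min(),a[m].max(),np.percentile(X[:,2],[50,95]),m.sum()
E
python3 - <<'E'
from m import *
for cam in('top','scene'):
    d=np.load(f'pics/{cam}_d.npy');p=np.load(f'pics/{cam}_p.npy');P=cloud(cam,d)
    for nm,c,dr,L0,L1,hw,z in [('worn',(.555,.066),(.15,-.985),-.09,-.008,.015,.13),('new',(.51,.305),(.023,-.1),-.1,.14,.015,.04),('short',(.444,.286),(.023,-.1),-.1,.14,.015,.04),('long',(.569,.324),(.023,-.1),-.1,.15,.015,.04),('scrap',(.545,-.32),(0,-1),-.1,.14,.015,.04)]:
        try: print(cam,nm,*axis(cam,P,p,c,dr,L0,L1,hw,z))
        except Exception as e: print(nm,e)
p=np.load('pics/top_p.npy');a=cv2.resize(p[150:270,160:360],None,fx=4,fy=4,interpolation=cv2.INTER_CUBIC)
cv2.imwrite('pics/crop1.png',a[:,:,::-1])
E
```

```text
top worn [0.5484 0.065 ] [ 0.1204 -0.9927] -0.07350374181182334 -0.008098683327674891 [0.1553 0.159 ] 185
top new [0.5067 0.3042] [ 0.2283 -0.9736] -0.07601752187977975 0.100900041151345 [0.0558 0.0605] 386
top short [0.4444 0.2861] [ 0.2305 -0.9731] -0.07840078686561287 0.056663180132462604 [0.0565 0.0612] 312
top long [0.5682 0.3238] [ 0.2324 -0.9726] -0.07358603918481225 0.13190106972832874 [0.0556 0.0608] 427
top scrap [ 0.5426 -0.32  ] [ 0.0155 -0.9999] -0.07400736335831604 0.10335624497091046 [0.0565 0.0613] 367
scene worn [0.5548 0.066 ] [ 0.122  -0.9925] -0.07288854635131328 -0.008329430743120515 [0.1533 0.1575] 92
scene new [0.5111 0.3053] [ 0.227  -0.9739] -0.07259840644221192 0.10137817156272877 [0.0546 0.0602] 173
scene short [0.4489 0.2871] [ 0.2191 -0.9757] -0.07476871111959446 0.055530020027288185 [0.0549 0.0609] 127
scene long [0.5728 0.3249] [ 0.2191 -0.9757] -0.07261385444021337 0.13422234319030785 [0.0546 0.0597] 211
scene scrap [ 0.5484 -0.32  ] [ 0.0062 -1.    ] -0.07402925891563361 0.10246361142122473 [0.0545 0.0597] 303
```

View pics/crop1.png

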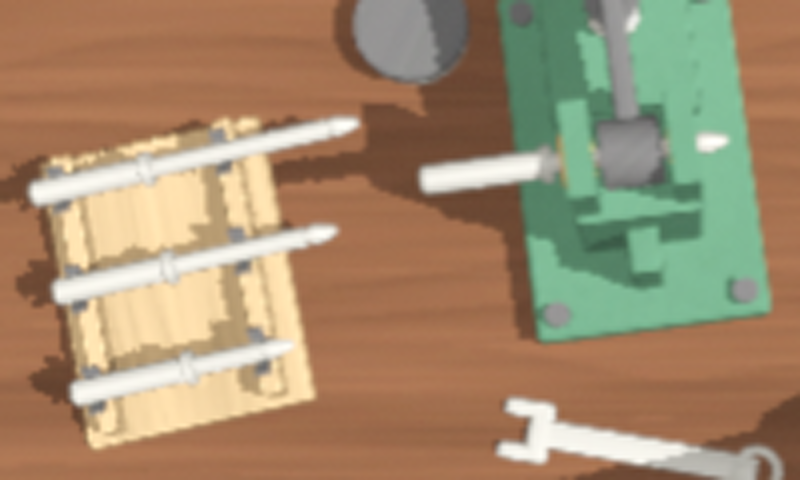

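The middle rack pin measures about 177 mm over all, with 135 and 206 mm for its neighbours, so it is the new pin. The crop shows the worn pin's stub at crop (480,172) and its nose at (712,142). Next I lift and swing over while refining the axis and rest measurements from the stored frames.

```bash
cat >> h.py <<'E'
def go(pos,d):
    "tool shift/turn from the measured pose to grasp-aligned pose: TCP at pos, pin direction d (xy) => tool x = -d"
    o=r.get_obs(); C=R.from_rotvec(o['orientation']); p=np.array(o['tcp_pos'])
    x=-np.array([d[0],d[1],0.]);x/=np.linalg.norm(x); z=np.array([0,0,-1.]); y=np.cross(z,x)
    G=R.from_matrix(np.stack([x,y,z],1))
    print('clock',o['clock'],'tcp',p.round(4),'world d',(pos-p).round(4),'| shift(cur tool)',(C.inv().apply(pos-p)*1000).round(1),'| shift(goal tool)',(G.inv().apply(pos-p)*1000).round(1),'turn',np.degrees((C.inv()*G).as_rotvec()).round(2),'F',np.round(o['contact_force'],1),'w',round(o['grip_width'],4),'g',round(o['gripper_force'],1))
E
python3 -m jog '[{"z":-0.05},{"z":-0.03,"x":0.05,"rz":-5},{"x":0.06,"y":-0.009,"rz":-5},{"x":0.06,"y":-0.009,"rz":-5},{"x":0.06,"y":-0.009,"rz":-5},{"x":0.06,"y":-0.009,"rz":-5},{"x":0.06,"y":-0.009,"rz":-5},{"x":0.06,"y":-0.009,"rz":-5}]'
python3 - <<'E'
from m import *
for cam in('top','scene'):
    d=np.load(f'pics/{cam}_d.npy');p=np.load(f'pics/{cam}_p.npy');P=cloud(cam,d)
    c=np.array([.5515,.065]);dr=np.array([.121,-.9927])
    q=P[...,:2]-c;a=q@dr;b=q@np.array([.9927,.121])
    gray=(p.min(-1)>130)&(np.ptp(p.astype(int),axis=-1)<30)&(P[...,2]>.135)&(P[...,2]<.17)&(abs(b)<.02)
    s=gray&(a>-.074)&(a<-.01); n=gray&(a>.085)&(a<.115)
    for nm,m in(('stub',s),('nose',n)): print(cam,nm,m.sum(),P[m].mean(0),a[m].max() if m.any() else 0)
    m=s|n; print('fit dx/dy',np.polyfit(P[m][:,1],P[m][:,0],1))
    # flange / cheeks / base: green points
    g=(p[...,1].astype(int)-p[...,0]>20)
    m=g&(P[...,2]>.172)&(P[...,2]<.185)&(abs(a)<.12)&(abs(b)<.05)
    print('cheek tops a hist',np.histogram(a[m],np.arange(-.01,.1,.005))[0], 'b',np.percentile(b[m],[2,98]))
    m=g&(P[...,2]>0)&(P[...,2]<.03)
    rc=cv2.minAreaRect(P[m][:,:2].astype(np.float32)); print('base rect',rc)
    # rests
    for nm,c,dr in(('worn',(.4785,-.328),(.011,-1)),('rack',(.509,.305),(.225,-.974))):
        dr=np.array(dr)/np.linalg.norm(dr);q=P[...,:2]-np.array(c);a=q@dr;b=q@np.array([-dr[1],dr[0]])
        m=(abs(a)<.11)&(abs(b)<.12)
        h=P[m][:,2]; print(nm,'z hist 0:.07/5mm',np.histogram(h,np.arange(0,.075,.005))[0])
        k=m&(h.max()>0)&(P[...,2]>.036)&(P[...,2]<.058)&(p.max(-1)<130)
        print(' V x',np.histogram(a[k],np.arange(-.1,.1,.01))[0],'y',np.histogram(b[k],np.arange(-.1,.11,.01))[0])
        k=m&(P[...,2]>.008)&(P[...,2]<.036);print(' board',np.percentile(a[k],[1,99]),np.percentile(b[k],[1,99]))
E
```

```text
top stub 188 [0.544  0.1059 0.1547] -0.010029521325612063
top nose 30 [ 0.5619 -0.0278  0.156 ] 0.10142166815863324
fit dx/dy [-0.1313  0.5579]
cheek tops a hist [ 0  0  0  4 47 56 55  7  0  0  1  0  0  0  0  8 57 55 53  4  0] b [-0.0286  0.0262]
base rect ((0.5506569147109985, 0.06968361139297485), (0.7734830379486084, 1.497204065322876), 1.2575676441192627)
worn z hist 0:.07/5mm [2203 1331 1703  189   65   75  250  204   78  102  227  243   42    0]
 V x [ 0  0  1 33  0  0  0  0  0  0  0  0  0 27 13  0  0  0  0] y [ 0  0 17 21  1  0  0  0  1 20  8  0  0  0  0  6  0  0  0  0]
 board [-0.0839  0.0581] [-0.0921  0.0935]
rack z hist 0:.07/5mm [1831 1175 1208  137   51   63  198  169   23  115  475  603   95    3]
 V x [ 0  0  0 10  0  0  0  0  0  0  0  0  0  2  7  0  0  0  0] y [0 0 8 0 0 0 0 0 5 0 0 0 0 0 0 6 0 0 0 0]
 board [-0.0816  0.0597] [-0.0949  0.091 ]
scene stub 88 [0.5495 0.105  0.1537] -0.010278155029421573
scene nose 20 [ 0.5656 -0.0297  0.1531] 0.10375926597305984
fit dx/dy [-0.1179  0.5619]
cheek tops a hist [ 0  0  0  2 22 27 34 20  0  0  0  0  0  0  0  0 28 31 29 26  0] b [-0.0247  0.0297]
base rect ((0.05090665817260742, -0.001025080680847168), (1.6888551712036133, 2.433439016342163), 78.5496597290039)
worn z hist 0:.07/5mm [ 953 1319  788   48   37   69  183   95   43  112  213  130   14    0]
 V x [ 0  0  0 35  1  0  0  0  0  0  0  0  0 23 11  0  0  0  0] y [ 0  0 18 12  5  2  0  0  0 13  6  5  0  0  0  1  0  6  2  0]
 board [-0.0829  0.0582] [-0.0892  0.0968]
rack z hist 0:.07/5mm [604 597 393  97  76  98 185  72  23  96 302 212  33   1]
 V x [ 0  0  0 10  2  0  0  0  0  0  0  0  0  0  5  0  0  0  0] y [0 0 1 0 4 0 0 0 2 0 2 2 0 0 0 1 0 5 0 0]
 board [-0.0686  0.0622] [-0.087   0.0949]validation failed for argument at $[0]...
```

The jog was refused, probably because each row needs every key. I'll use full rows.

```bash
python3 -m jog '[{"fingers":0.0854,"x":0,"y":0,"z":-0.05,"rx":0,"ry":0,"rz":0},{"fingers":0.0854,"x":0.05,"y":0,"z":-0.03,"rx":0,"ry":0,"rz":-5},{"fingers":0.0854,"x":0.06,"y":-0.009,"z":0,"rx":0,"ry":0,"rz":-5},{"fingers":0.0854,"x":0.06,"y":-0.009,"z":0,"rx":0,"ry":0,"rz":-5},{"fingers":0.0854,"x":0.06,"y":-0.009,"z":0,"rx":0,"ry":0,"rz":-5},{"fingers":0.0854,"x":0.06,"y":-0.009,"z":0,"rx":0,"ry":0,"rz":-5},{"fingers":0.0854,"x":0.06,"y":-0.009,"z":0,"rx":0,"ry":0,"rz":-5},{"fingers":0.0854,"x":0.06,"y":-0.009,"z":0,"rx":0,"ry":0,"rz":-5}]' 100
python3 -c "
from h import *
go(np.array([.5468,.1055,.20]),(.124,-.992))"
```

```text
clock: 2.4
tcp_pos: [0.5423, -0.3358, 0.3114]
orientation: [2.756, 1.508, 0.0]
contact_force: [0.6, -0.6, -0.2]
grip_width: 0.0853
gripper_force: 0.0
clock 2.4 tcp [ 0.5423 -0.3358  0.3114] world d [ 0.0045  0.4413 -0.1114] | shift(cur tool) [ 374.1 -234.2  111.3] | shift(goal tool) [437.3  59.2 111.4] turn [ 2.000e-02  1.000e-02 -3.974e+01] F [ 0.6 -0.6 -0.2] w 0.0853 g 0.0
```

```bash
python3 -m jog '[{"fingers":0.05,"x":0.055,"y":-0.012,"z":0,"rx":0,"ry":0,"rz":-5},{"fingers":0.05,"x":0.055,"y":-0.012,"z":0,"rx":0,"ry":0,"rz":-5},{"fingers":0.05,"x":0.055,"y":-0.012,"z":0,"rx":0,"ry":0,"rz":-5},{"fingers":0.05,"x":0.055,"y":-0.012,"z":0,"rx":0,"ry":0,"rz":-5},{"fingers":0.05,"x":0.055,"y":-0.012,"z":0,"rx":0,"ry":0,"rz":-5},{"fingers":0.05,"x":0.055,"y":-0.012,"z":0,"rx":0,"ry":0,"rz":-5},{"fingers":0.05,"x":0.055,"y":-0.012,"z":0,"rx":0,"ry":0,"rz":-5},{"fingers":0.05,"x":0.055,"y":-0.012,"z":0,"rx":0,"ry":0,"rz":-5}]'
python3 -m jog '[{"fingers":0.05,"x":0,"y":0,"z":0,"rx":0,"ry":0,"rz":0}]' >/dev/null
python3 -c "
from h import *
go(np.array([.5468,.1055,.131]),(.124,-.992))"
```

```text
clock: 3.4
tcp_pos: [0.5639, 0.1051, 0.3115]
orientation: [2.074, 2.359, 0.001]
contact_force: [1.0, -0.3, -0.4]
grip_width: 0.0501
gripper_force: 0.0
clock 3.525 tcp [0.5625 0.1094 0.3119] world d [-0.0157 -0.0039 -0.1809] | shift(cur tool) [ -2.2 -16.2 180.9] | shift(goal tool) [ -2.  -16.1 180.9] turn [ 0.04 -0.13  0.66] F [ 0.8 -0.5  0.2] w 0.0502 g 0.0
```

```bash
python3 -m jog '[{"fingers":0.05,"x":-0.002,"y":-0.016,"z":0,"rx":0,"ry":0,"rz":0.66},{"fingers":0.05,"x":0,"y":0,"z":0.05,"rx":0,"ry":-0.13,"rz":0},{"fingers":0.05,"x":0,"y":0,"z":0.05,"rx":0,"ry":0,"rz":0},{"fingers":0.05,"x":0,"y":0,"z":0.04,"rx":0,"ry":0,"rz":0},{"fingers":0.05,"x":0,"y":0,"z":0.02,"rx":0,"ry":0,"rz":0},{"fingers":0.05,"x":0,"y":0,"z":0.01,"rx":0,"ry":0,"rz":0},{"fingers":0.05,"x":0,"y":0,"z":0,"rx":0,"ry":0,"rz":0}]'
python3 - <<'E'
from h import *
go(np.array([.5468,.1055,.131]),(.124,-.992))
p,d=save('scene','s1.png')
c=pix('scene',[.55,.1,.14])[0].astype(int); a=p[c[1]-60:c[1]+60,c[0]-80:c[0]+80]
cv2.imwrite('pics/c1.png',cv2.resize(a,None,fx=5,fy=5,interpolation=cv2.INTER_CUBIC)[:,:,::-1])
E
```

```text
clock: 4.4
tcp_pos: [0.5484, 0.0978, 0.1413]
orientation: [2.092, 2.341, -0.004]
contact_force: [-0.2, -0.5, 0.3]
grip_width: 0.0496
gripper_force: 0.0
clock 4.4 tcp [0.5484 0.0978 0.1413] world d [-0.0016  0.0077 -0.0103] | shift(cur tool) [ 7.9 -0.7 10.2] | shift(goal tool) [ 7.9 -0.6 10.3] turn [-0.04  0.17 -0.69] F [-0.2 -0.5  0.3] w 0.0496 g 0.0
```

View pics/c1.png

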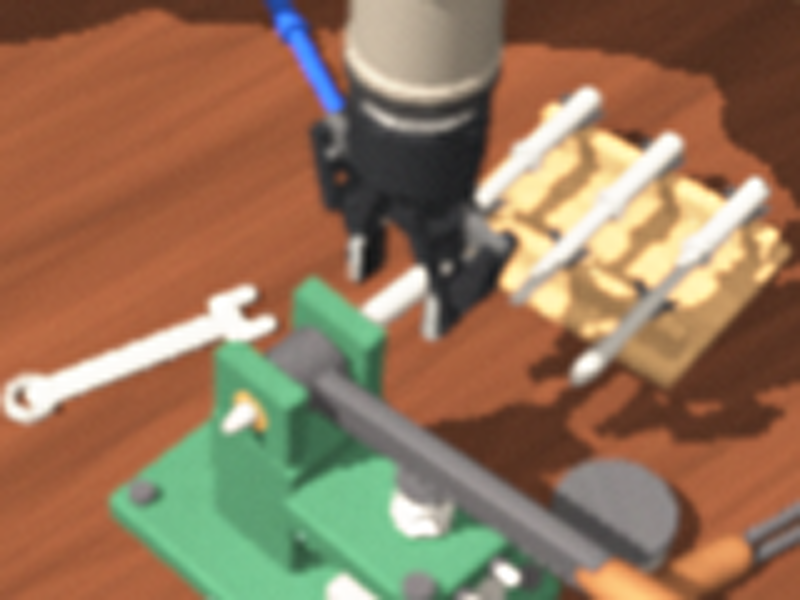

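The picture shows the worn pin's stub between the open fingers (crop (400,290)) and its nose at (240,415). I correct and close.

```bash
python3 -m jog '[{"fingers":0.05,"x":0.008,"y":0,"z":0.01,"rx":0,"ry":0.17,"rz":-0.69},{"fingers":0.035,"x":0,"y":0,"z":0,"rx":0,"ry":0,"rz":0},{"fingers":0.025,"x":0,"y":0,"z":0,"rx":0,"ry":0,"rz":0},{"fingers":0.01,"x":0,"y":0,"z":0,"rx":0,"ry":0,"rz":0},{"fingers":0.01,"x":0,"y":0,"z":0,"rx":0,"ry":0,"rz":0},{"fingers":0.01,"x":0,"y":0,"z":0,"rx":0,"ry":0,"rz":0}]' 90
python3 -c "
from h import *
go(np.array([.5468,.1055,.131]),(.124,-.992)); print(r.get_obs()['moment'])"
```

```text
clock: 5.2
tcp_pos: [0.5472, 0.1071, 0.1315]
orientation: [-2.076, -2.357, 0.0]
contact_force: [-3.3, -0.4, 6.4]
grip_width: 0.0132
gripper_force: 87.8
clock 5.2 tcp [0.5472 0.1071 0.1315] world d [-0.0004 -0.0016 -0.0005] | shift(cur tool) [-1.5 -0.6  0.5] | shift(goal tool) [-1.5 -0.6  0.5] turn [-0.04 -0.03  0.12] F [-3.3 -0.4  6.4] w 0.0132 g 87.8
[-0.08789736  0.93586398 -0.04833968]
```

```bash
python3 -m jog '[{"fingers":0.01,"x":0.01,"y":0,"z":-0.0007,"rx":0,"ry":0,"rz":0},{"fingers":0.01,"x":0.015,"y":0,"z":0,"rx":0,"ry":0,"rz":0},{"fingers":0.01,"x":0.015,"y":0,"z":0,"rx":0,"ry":0,"rz":0},{"fingers":0.01,"x":0,"y":0,"z":0,"rx":0,"ry":0,"rz":0}]'
python3 -c "
from h import *
go(np.array([.5472,.1071,.1315]),(.124,-.992)); print(r.get_obs()['moment'])"
```

```text
clock: 5.7
tcp_pos: [0.5421, 0.1493, 0.132]
orientation: [-2.072, -2.36, -0.003]
contact_force: [-1.3, 0.9, -0.9]
grip_width: 0.0136
gripper_force: 87.7
clock 5.7 tcp [0.5421 0.1493 0.132 ] world d [ 0.0051 -0.0422 -0.0005] | shift(cur tool) [-42.5  -0.4   0.4] | shift(goal tool) [-42.5  -0.2   0.5] turn [ 0.01 -0.13  0.31] F [-1.3  0.9 -0.9] w 0.0136 g 87.7
[ 0.12821732  0.17360173 -0.05110456]
```

```bash
python3 -m jog '[{"fingers":0.01,"x":0.02,"y":0,"z":0,"rx":0,"ry":0,"rz":0.2},{"fingers":0.01,"x":0.02,"y":0,"z":0,"rx":0,"ry":0,"rz":0},{"fingers":0.01,"x":0.02,"y":0,"z":0,"rx":0,"ry":0,"rz":0},{"fingers":0.01,"x":0.02,"y":0,"z":0,"rx":0,"ry":0,"rz":0},{"fingers":0.01,"x":0.0,"y":0,"z":0,"rx":0,"ry":0,"rz":0}]'
python3 - <<'E'
from h import *
go(np.array([.5472,.1071,.1315]),(.124,-.992)); print(r.get_obs()['moment'])
p,d=save('scene','s2.png')
c=pix('scene',[.55,.12,.14])[0].astype(int); a=p[c[1]-60:c[1]+60,c[0]-80:c[0]+80]
cv2.imwrite('pics/c2.png',cv2.resize(a,None,fx=5,fy=5,interpolation=cv2.INTER_CUBIC)[:,:,::-1])
for t in('worn_pin','worn_pin_nose'): print([(k['xyz'],k['score']) for k in r.landmark_of(t,'scene')])
E
```

```text
clock: 6.32
tcp_pos: [0.5321, 0.2288, 0.1322]
orientation: [-2.076, -2.357, -0.002]
contact_force: [-0.0, -0.5, -1.7]
grip_width: 0.0131
gripper_force: 87.7
clock 6.325 tcp [0.5321 0.2288 0.1322] world d [ 0.0151 -0.1217 -0.0007] | shift(cur tool) [-122.6   -0.4    0.5] | shift(goal tool) [-1.226e+02 -1.000e-01  7.000e-01] turn [ 0.02 -0.12  0.13] F [-0.  -0.5 -1.7] w 0.0131 g 87.7
[ 0.09982467  0.03380076 -0.01856806]
[([0.2599, -0.2328, 0.0126], 0.73), ([0.5348, 0.1824, 0.1493], 0.64)]
[([0.2926, -0.1393, 0.0102], 0.59), ([0.547, 0.0811, 0.1535], 0.53)]
```

View pics/c2.png

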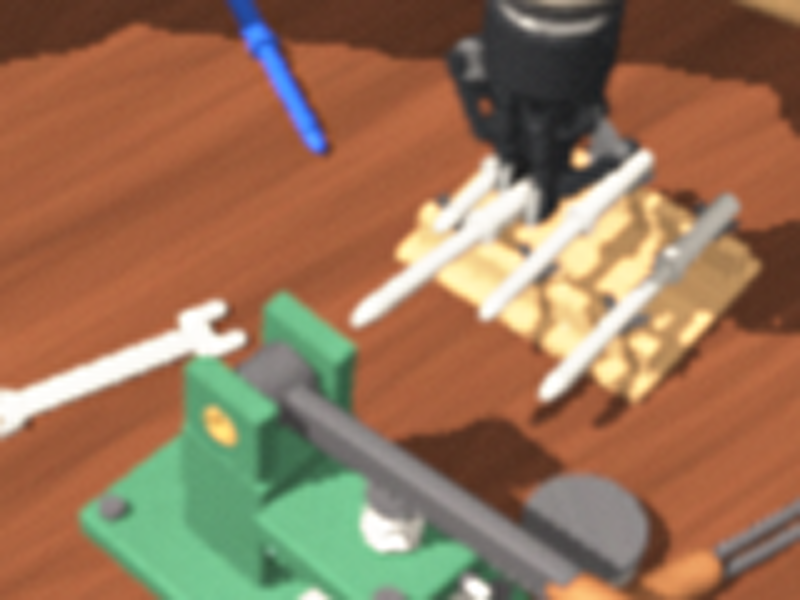

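The worn pin is fully drawn and held level: its nose is at crop (360,318) and the far bush is empty at (220,425). I lift it and carry it over.

```bash
python3 -m jog '[{"fingers":0.01,"x":0.01,"y":0,"z":-0.02,"rx":0,"ry":0,"rz":0},{"fingers":0.01,"x":0,"y":0,"z":-0.05,"rx":0,"ry":0,"rz":0},{"fingers":0.01,"x":0,"y":-0.01,"z":-0.055,"rx":0,"ry":0,"rz":0.5},{"fingers":0.01,"x":-0.02,"y":-0.015,"z":-0.05,"rx":0,"ry":0,"rz":1},{"fingers":0.01,"x":-0.05,"y":-0.015,"z":0,"rx":0,"ry":0,"rz":1},{"fingers":0.01,"x":-0.058,"y":-0.015,"z":0,"rx":0,"ry":0,"rz":1},{"fingers":0.01,"x":-0.058,"y":-0.015,"z":0,"rx":0,"ry":0,"rz":1},{"fingers":0.01,"x":-0.058,"y":-0.015,"z":0,"rx":0,"ry":0,"rz":1}]'
python3 -c "
from h import *
go(np.array([.4145,-.285,.20]),(.011,-1))"
```

```text
clock: 7.48
tcp_pos: [0.4638, -0.0176, 0.307]
orientation: [2.194, 2.248, 0.0]
contact_force: [1.5, -1.8, -1.4]
grip_width: 0.0128
gripper_force: 88.1
clock 7.475 tcp [ 0.4638 -0.0176  0.307 ] world d [-0.0493 -0.2674 -0.107 ] | shift(cur tool) [-266.2  -55.8  107. ] | shift(goal tool) [-266.9  -52.2  107. ] turn [ 0.02 -0.01  0.76] F [ 1.5 -1.8 -1.4] w 0.0128 g 88.1
```

```bash
python3 -m jog '[{"fingers":0.01,"x":-0.05,"y":-0.01,"z":0,"rx":0,"ry":0,"rz":0.75},{"fingers":0.01,"x":-0.055,"y":-0.011,"z":0,"rx":0,"ry":0,"rz":0},{"fingers":0.01,"x":-0.055,"y":-0.011,"z":0,"rx":0,"ry":0,"rz":0},{"fingers":0.01,"x":-0.055,"y":-0.011,"z":0.03,"rx":0,"ry":0,"rz":0},{"fingers":0.01,"x":-0.04,"y":-0.01,"z":0.04,"rx":0,"ry":0,"rz":0},{"fingers":0.01,"x":-0.01,"y":0,"z":0.03,"rx":0,"ry":0,"rz":0},{"fingers":0.01,"x":0,"y":0,"z":0,"rx":0,"ry":0,"rz":0},{"fingers":0.01,"x":0,"y":0,"z":0,"rx":0,"ry":0,"rz":0}]'
python3 - <<'E'
from m import *
go(np.array([.4145,-.285,.1]),(.011,-1))
p,d=save('top','t2.png'); P=cloud('top',d)
print('top',*axis('top',P,p,(.4145,-.33),(.011,-1),-.1,.14,.02,.19))
print('scrap',*axis('top',P,p,(.5426,-.32),(.011,-1),-.1,.14,.015,.04))
c=pix('top',[.43,-.33,.2])[0].astype(int); a=p[c[1]-50:c[1]+70,c[0]-80:c[0]+80]
cv2.imwrite('pics/c3.png',cv2.resize(a,None,fx=5,fy=5,interpolation=cv2.INTER_CUBIC)[:,:,::-1])
p,d=save('scene','s3.png'); P=cloud('scene',d)
print('scene',*axis('scene',P,p,(.4145,-.33),(.011,-1),-.1,.14,.02,.19))
for t in('worn_pin','worn_pin_nose'): print([(k['xyz'],k['score']) for cam in('scene','top') for k in r.landmark_of(t,cam)])
E
```

```text
clock: 8.48
tcp_pos: [0.4168, -0.2791, 0.2084]
orientation: [2.205, 2.237, 0.002]
contact_force: [0.5, 0.1, -1.5]
grip_width: 0.0134
gripper_force: 88.0
clock 8.475 tcp [ 0.4168 -0.2791  0.2084] world d [-0.0023 -0.0059 -0.1084] | shift(cur tool) [ -5.9  -2.5 108.4] | shift(goal tool) [ -5.8  -2.4 108.4] turn [ 0.07 -0.02  0.19] F [ 0.5  0.1 -1.5] w 0.0134 g 88.0
top [ 0.4203 -0.3297] [ 0.1035 -0.9946] -0.0999655222118376 0.0007540417145076204 [0.58   0.6017] 742
scrap [ 0.5429 -0.32  ] [ 0.018  -0.9998] -0.07350655037944709 0.05511049656615907 [0.0568 0.0621] 297
scene [ 0.4196 -0.3299] [ 0.0563 -0.9984] -0.09952461491104449 0.09313529749554907 [0.5752 0.5987] 623
[([0.4196, -0.3242, 0.2282], 0.67), ([0.2603, -0.2349, 0.0135], 0.47), ([0.2587, -0.2337, 0.0126], 0.63)]
[([0.4164, -0.4278, 0.2286], 0.69), ([0.2957, -0.1365, 0.0056], 0.53), ([0.2992, -0.1394, 0.0049], 0.62)]
```

View pics/c3.png

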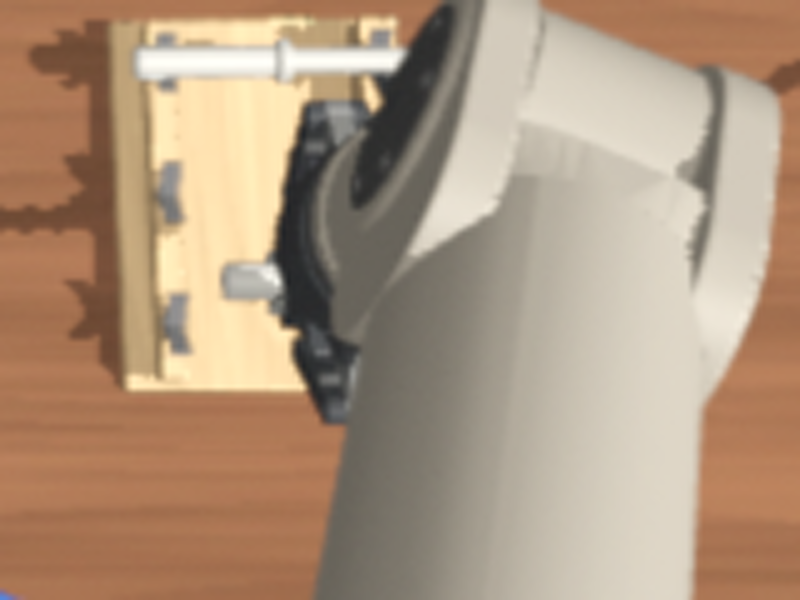

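Crop: the pin's stub end shows at (250,280), in line with the lower free V place (175,320) allowing for the height difference. The scrap pin is at (270,62). I go down.

```bash
python3 -m jog '[{"fingers":0.01,"x":-0.006,"y":-0.0025,"z":0.03,"rx":0,"ry":0,"rz":0.19},{"fingers":0.01,"x":0,"y":0,"z":0.045,"rx":0,"ry":0,"rz":0},{"fingers":0.01,"x":0,"y":0,"z":0.045,"rx":0,"ry":0,"rz":0},{"fingers":0.01,"x":0,"y":0,"z":0.03,"rx":0,"ry":0,"rz":0},{"fingers":0.01,"x":0,"y":0,"z":0.01,"rx":0,"ry":0,"rz":0},{"fingers":0.01,"x":0,"y":0,"z":0,"rx":0,"ry":0,"rz":0},{"fingers":0.01,"x":0,"y":0,"z":0,"rx":0,"ry":0,"rz":0}]'
python3 - <<'E'
from m import *
go(np.array([.4145,-.285,.031]),(.011,-1))
p,d=save('scene','s4.png')
c=pix('scene',[.43,-.33,.05])[0].astype(int); a=p[c[1]-60:c[1]+60,c[0]-80:c[0]+80]
cv2.imwrite('pics/c4.png',cv2.resize(a,None,fx=5,fy=5,interpolation=cv2.INTER_CUBIC)[:,:,::-1])
E
```

```text
clock: 9.65
tcp_pos: [0.4149, -0.2858, 0.0486]
orientation: [2.208, 2.232, 0.002]
contact_force: [-0.0, -0.2, -1.1]
grip_width: 0.013
gripper_force: 88.1
clock 9.65 tcp [ 0.4149 -0.2858  0.0486] world d [-0.0004  0.0008 -0.0176] | shift(cur tool) [ 0.8 -0.4 17.6] | shift(goal tool) [ 0.8 -0.4 17.6] turn [ 0.12  0.04 -0.02] F [-0.  -0.2 -1.1] w 0.013 g 88.1
```

View pics/c4.png

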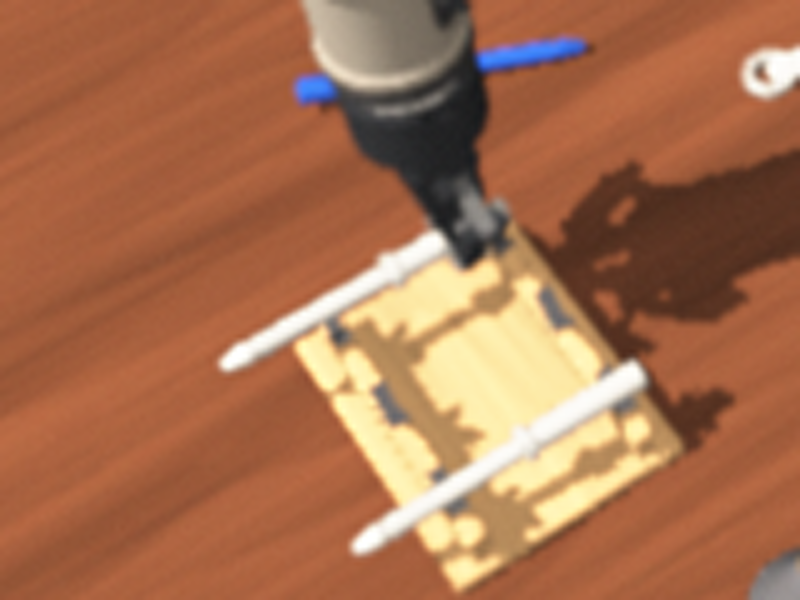

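The crop shows the pin above the outer V pieces, parallel to the scrap pin, nose the same way at (225,360). I lower the rest.

```bash
python3 -m jog '[{"fingers":0.01,"x":0,"y":0,"z":0.008,"rx":0,"ry":0,"rz":0},{"fingers":0.01,"x":0,"y":0,"z":0.005,"rx":0,"ry":0,"rz":0},{"fingers":0.01,"x":0,"y":0,"z":0.002,"rx":0,"ry":0,"rz":0},{"fingers":0.01,"x":0,"y":0,"z":0.001,"rx":0,"ry":0,"rz":0},{"fingers":0.01,"x":0,"y":0,"z":0,"rx":0,"ry":0,"rz":0}]'
python3 -c "
from h import *
go(np.array([.4145,-.285,.031]),(.011,-1))"
```

```text
clock: 10.32
tcp_pos: [0.415, -0.2855, 0.0333]
orientation: [2.208, 2.233, 0.001]
contact_force: [-4.4, 3.6, 24.2]
grip_width: 0.0133
gripper_force: 91.3
clock 10.325 tcp [ 0.415  -0.2855  0.0333] world d [-0.0005  0.0005 -0.0023] | shift(cur tool) [ 0.5 -0.5  2.3] | shift(goal tool) [ 0.5 -0.5  2.3] turn [0.09 0.03 0.  ] F [-4.4  3.6 24.2] w 0.0133 g 91.3
```

```bash
python3 -m jog '[{"fingers":0.01,"x":0,"y":0,"z":-0.001,"rx":0,"ry":0,"rz":0},{"fingers":0.02,"x":0,"y":0,"z":0,"rx":0,"ry":0,"rz":0},{"fingers":0.03,"x":0,"y":0,"z":0,"rx":0,"ry":0,"rz":0},{"fingers":0.045,"x":0,"y":0,"z":0,"rx":0,"ry":0,"rz":0},{"fingers":0.045,"x":0,"y":0,"z":0,"rx":0,"ry":0,"rz":0},{"fingers":0.045,"x":0,"y":0,"z":-0.02,"rx":0,"ry":0,"rz":0},{"fingers":0.045,"x":0,"y":0,"z":-0.05,"rx":0,"ry":0,"rz":0},{"fingers":0.045,"x":0,"y":0,"z":-0.06,"rx":0,"ry":0,"rz":0}]'
python3 -m jog '[{"fingers":0.045,"x":0.02,"y":0,"z":-0.06,"rx":0,"ry":0,"rz":0},{"fingers":0.045,"x":0.04,"y":0.005,"z":-0.06,"rx":0,"ry":0,"rz":0},{"fingers":0.045,"x":0.055,"y":0.01,"z":-0.03,"rx":0,"ry":0,"rz":-1},{"fingers":0.045,"x":0.06,"y":0.01,"z":0,"rx":0,"ry":0,"rz":-2},{"fingers":0.045,"x":0.06,"y":0.01,"z":0,"rx":0,"ry":0,"rz":-2},{"fingers":0.045,"x":0.06,"y":0.01,"z":0,"rx":0,"ry":0,"rz":-2},{"fingers":0.045,"x":0.06,"y":0.01,"z":0,"rx":0,"ry":0,"rz":-2},{"fingers":0.045,"x":0.06,"y":0.01,"z":0,"rx":0,"ry":0,"rz":-2}]'
python3 - <<'E'
from m import *
go(np.array([.4992,.3436,.2]),(.228,-.974))
for cam in('top','scene'):
  p,d=save(cam,cam+'5.png'); P=cloud(cam,d)
  print(cam,*axis(cam,P,p,(.4145,-.33),(.011,-1),-.1,.14,.015,.042))
  for c in[(.4145,-.33),(.545,-.32)]:
    q=P[...,:2]-np.array(c); m=(abs(q[...,0])<.008)&(P[...,2]>.042)&(P[...,2]<.08)&(p.min(-1)>120)
    for lo,hi in((.01,.07),(-.03,.0),(-.09,-.06)):
      k=m&(q[...,1]>lo)&(q[...,1]<hi); print('  z',np.percentile(P[k][:,2],90),k.sum(),P[k][:,0].mean())
E
```

```text
clock: 11.32
tcp_pos: [0.413, -0.2848, 0.1628]
orientation: [-2.207, -2.231, 0.0]
contact_force: [0.6, -1.1, 0.2]
grip_width: 0.045
gripper_force: 0.0
clock: 12.32
tcp_pos: [0.447, 0.1281, 0.3033]
orientation: [-1.985, -2.435, -0.001]
contact_force: [1.5, 0.3, -0.1]
grip_width: 0.045
gripper_force: 0.0
clock 12.325 tcp [0.447  0.1281 0.3033] world d [ 0.0522  0.2155 -0.1033] | shift(cur tool) [200.5  94.6 103.4] | shift(goal tool) [198.   99.9 103.3] turn [ 0.03 -0.02 -1.53] F [ 1.5  0.3 -0.1] w 0.045 g 0.0
top [ 0.4137 -0.33  ] [ 0.0159 -0.9999] -0.07613301357507639 0.101996070624018 [0.0567 0.0612] 410
  z 0.06078316805414248 162 0.4137415544545778
  z 0.05897404754497863 60 0.4144218860676514
  z 0.05851739936693105 59 0.41463001333866106
  z 0.0608500503220605 140 0.543935573753059
  z 0.05899612344277072 59 0.542866030624738
  z 0.05814333744824829 51 0.5435657169328744
scene [ 0.4191 -0.33  ] [-0.0042 -1.    ] -0.0751066236603387 0.09913647244660344 [0.0538 0.0599] 264
  z 0.05931570242991351 90 0.417263502432707
  z 0.056786333057042636 44 0.41800094538940125
  z 0.05479043893176187 42 0.41745117285811434
  z 0.05952891143409811 118 0.5475292598445805
  z 0.05733687304143815 52 0.5474273100169331
  z 0.05641260922489608 48 0.5489585745562465
```

The worn pin lies home, parallel to the scrap pin and at the same height. Now the new pin.

```bash
python3 -m jog '[{"fingers":0.045,"x":0.05,"y":0.024,"z":0,"rx":0,"ry":0,"rz":-1.5},{"fingers":0.045,"x":0.05,"y":0.024,"z":0,"rx":0,"ry":0,"rz":0},{"fingers":0.045,"x":0.05,"y":0.024,"z":0.02,"rx":0,"ry":0,"rz":0},{"fingers":0.045,"x":0.045,"y":0.025,"z":0.04,"rx":0,"ry":0,"rz":0},{"fingers":0.045,"x":0,"y":0,"z":0.05,"rx":0,"ry":0,"rz":0},{"fingers":0.045,"x":0,"y":0,"z":0.04,"rx":0,"ry":0,"rz":0},{"fingers":0.045,"x":0,"y":0,"z":0,"rx":0,"ry":0,"rz":0},{"fingers":0.045,"x":0,"y":0,"z":0,"rx":0,"ry":0,"rz":0}]'
python3 - <<'E'
from m import *
go(np.array([.4995,.3450,.032]),(.2277,-.974))
p,d=save('scene','s6.png')
c=pix('scene',[.50,.32,.07])[0].astype(int); a=p[c[1]-60:c[1]+60,c[0]-80:c[0]+80]
cv2.imwrite('pics/c6.png',cv2.resize(a,None,fx=5,fy=5,interpolation=cv2.INTER_CUBIC)[:,:,::-1])
E
```

```text
clock: 13.42
tcp_pos: [0.4992, 0.3363, 0.1566]
orientation: [-1.954, -2.46, -0.004]
contact_force: [0.4, 1.0, 1.1]
grip_width: 0.045
gripper_force: 0.0
clock 13.425 tcp [0.4992 0.3363 0.1566] world d [ 0.0003  0.0087 -0.1246] | shift(cur tool) [  8.2   2.  124.6] | shift(goal tool) [  8.4   2.2 124.6] turn [ 0.1  -0.08 -0.08] F [0.4 1.  1.1] w 0.045 g 0.0
```

View pics/c6.png

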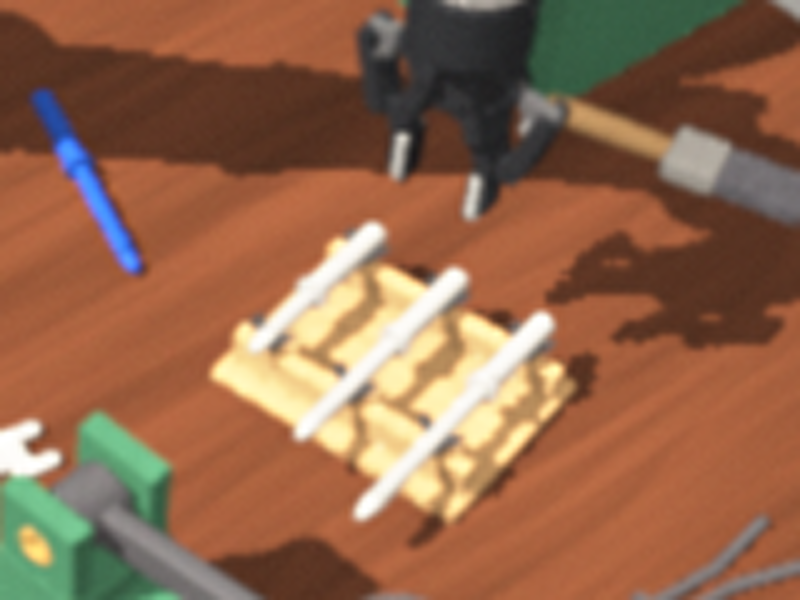

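The open fingers at crop (400,170) and (475,210) stand above the middle pin's stub (435,300). I go down and grip.

```bash
python3 -m jog '[{"fingers":0.045,"x":0.008,"y":0.002,"z":0.03,"rx":0,"ry":0,"rz":0},{"fingers":0.045,"x":0,"y":0,"z":0.045,"rx":0,"ry":0,"rz":0},{"fingers":0.045,"x":0,"y":0,"z":0.035,"rx":0,"ry":0,"rz":0},{"fingers":0.045,"x":0,"y":0,"z":0.014,"rx":0,"ry":0,"rz":0},{"fingers":0.045,"x":0,"y":0,"z":0,"rx":0,"ry":0,"rz":0},{"fingers":0.03,"x":0,"y":0,"z":0,"rx":0,"ry":0,"rz":0}]'
python3 - <<'E'
from m import *
go(np.array([.4995,.3450,.032]),(.2277,-.974))
E
```

```text
clock: 14.22
tcp_pos: [0.4996, 0.3453, 0.033]
orientation: [1.953, 2.46, 0.006]
contact_force: [-0.2, 0.0, 0.6]
grip_width: 0.0303
gripper_force: 0.0
clock 14.225 tcp [0.4996 0.3453 0.033 ] world d [-0.0001 -0.0003 -0.001 ] | shift(cur tool) [-0.2 -0.2  1. ] | shift(goal tool) [-0.2 -0.2  1. ] turn [ 0.17 -0.11 -0.06] F [-0.2  0.   0.6] w 0.0303 g 0.0
```

```bash
python3 -m jog '[{"fingers":0.02,"x":0,"y":0,"z":0.001,"rx":0.17,"ry":-0.1,"rz":0},{"fingers":0.01,"x":0,"y":0,"z":0,"rx":0,"ry":0,"rz":0},{"fingers":0.01,"x":0,"y":0,"z":0,"rx":0,"ry":0,"rz":0},{"fingers":0.01,"x":0,"y":0,"z":0,"rx":0,"ry":0,"rz":0}]' 90
python3 - <<'E'
from m import *
go(np.array([.4995,.3450,.032]),(.2277,-.974))
E
```

```text
clock: 14.72
tcp_pos: [0.4994, 0.3449, 0.0314]
orientation: [-1.954, -2.46, 0.001]
contact_force: [-0.7, -0.9, 6.7]
grip_width: 0.0133
gripper_force: 87.7
clock 14.725 tcp [0.4994 0.3449 0.0314] world d [0.0001 0.0001 0.0006] | shift(cur tool) [ 0.1  0.2 -0.6] | shift(goal tool) [ 0.1  0.2 -0.6] turn [-0.05  0.03 -0.07] F [-0.7 -0.9  6.7] w 0.0133 g 87.7
```

```bash
python3 -m jog '[{"fingers":0.01,"x":0,"y":0,"z":-0.01,"rx":0,"ry":0,"rz":0},{"fingers":0.01,"x":0,"y":0,"z":-0.04,"rx":0,"ry":0,"rz":0},{"fingers":0.01,"x":0,"y":0,"z":-0.05,"rx":0,"ry":0,"rz":0},{"fingers":0.01,"x":-0.03,"y":0,"z":0,"rx":0,"ry":0,"rz":2},{"fingers":0.01,"x":-0.04,"y":0,"z":0,"rx":0,"ry":0,"rz":2},{"fingers":0.01,"x":-0.03,"y":0.01,"z":0,"rx":0,"ry":0,"rz":2},{"fingers":0.01,"x":0,"y":0,"z":0,"rx":0,"ry":0,"rz":0},{"fingers":0.01,"x":0,"y":0,"z":0,"rx":0,"ry":0,"rz":0}]'
python3 - <<'E'
from m import *
go(np.array([.5322,.228,.1315]),(.124,-.992))
for cam in('top','scene'):
  p,d=save(cam,cam+'7.png')
  for t in('new_pin','new_pin_nose','entry_bush','far_bush'): print(cam,t,[(k['xyz'],k['score']) for k in r.landmark_of(t,cam) if k['xyz'][2]>.1])
E
```

```text
clock: 15.72
tcp_pos: [0.5274, 0.2485, 0.1303]
orientation: [-2.078, -2.354, 0.004]
contact_force: [0.4, 0.7, -2.3]
grip_width: 0.0132
gripper_force: 88.0
clock 15.725 tcp [0.5274 0.2485 0.1303] world d [ 0.0048 -0.0205  0.0012] | shift(cur tool) [-21.    2.2  -1.2] | shift(goal tool) [-21.    2.3  -1.2] turn [-0.18  0.04  0.01] F [ 0.4  0.7 -2.3] w 0.0132 g 88.0
top new_pin []
top new_pin_nose [([0.5472, 0.1059, 0.1424], 0.7)]
top entry_bush [([0.5488, 0.0565, 0.1513], 0.75)]
top far_bush [([0.5624, -0.019, 0.1511], 0.81)]
scene new_pin [([0.5313, 0.208, 0.147], 0.62)]
scene new_pin_nose [([0.5473, 0.104, 0.1465], 0.51)]
scene entry_bush [([0.5516, 0.0524, 0.1511], 0.94)]
scene far_bush [([0.5599, -0.0198, 0.1481], 0.83)]
```

```bash
python3 -m jog '[{"fingers":0.01,"x":-0.01,"y":0.0022,"z":-0.0012,"rx":-0.18,"ry":0.04,"rz":0},{"fingers":0.01,"x":0,"y":0,"z":0,"rx":0,"ry":0,"rz":0},{"fingers":0.01,"x":0,"y":0,"z":0,"rx":0,"ry":0,"rz":0}]'
python3 - <<'E'
from m import *
go(np.array([.5322,.228,.1315]),(.124,-.992))
def prof(p,P):
  c=np.array([.5472,.1071]);dr=np.array([.124,-.992]);q=P[...,:2]-c;a=q@dr;b=q@np.array([.992,.124])
  g=(p.min(-1)>120)&(np.ptp(p.astype(int),axis=-1)<40)&(P[...,2]>.12)&(P[...,2]<.18)&(abs(b)<.018)
  print('all a',a[g].min(),a[g].max())
  for lo in np.arange(-.11,.05,.02):
    k=g&(a>lo)&(a<lo+.02)
    if k.sum()>6: print('  a',lo.round(3),k.sum(),'b',b[k].mean().round(4),'z',np.percentile(P[k][:,2],[50,90]))
for cam in('top','scene'):
  p,d=save(cam,cam+'8.png');print(cam);prof(p,cloud(cam,d))
p=cv2.imread('pics/s2.png')[:,:,::-1]
E
```

```text
clock: 16.6
tcp_pos: [0.5314, 0.238, 0.1314]
orientation: [2.08, 2.354, -0.0]
contact_force: [0.0, 0.7, -2.7]
grip_width: 0.0131
gripper_force: 88.0
clock 16.6 tcp [0.5314 0.238  0.1314] world d [ 0.0008 -0.01    0.0001] | shift(cur tool) [-10.   -0.5  -0.1] | shift(goal tool) [-10.   -0.5  -0.1] turn [ 0.02  0.04 -0.05] F [ 0.   0.7 -2.7] w 0.0131 g 88.0
top
all a -0.048898945620140986 0.82364486824552
  a -0.05 37 b -0.0009 z [0.1545 0.1563]
  a -0.03 45 b -0.0018 z [0.155  0.1566]
  a -0.01 35 b -0.0013 z [0.1531 0.1565]
scene
all a -0.138551339017928 0.8183479688976952
  a -0.11 38 b 0.0041 z [0.155  0.1589]
  a -0.09 20 b 0.0038 z [0.1529 0.1565]
  a -0.07 18 b 0.0027 z [0.153  0.1554]
  a -0.05 20 b 0.0029 z [0.1528 0.1565]
  a -0.03 20 b 0.0028 z [0.152  0.1552]
  a -0.01 20 b 0.0031 z [0.153  0.1544]
```

The pin is level and on the axis within about 1 mm. I advance.

```bash
python3 -m jog '[{"fingers":0.01,"x":-0.015,"y":-0.0005,"z":0,"rx":0,"ry":0.04,"rz":0},{"fingers":0.01,"x":-0.015,"y":0,"z":0,"rx":0,"ry":0,"rz":0},{"fingers":0.01,"x":-0.01,"y":0,"z":0,"rx":0,"ry":0,"rz":0},{"fingers":0.01,"x":-0.008,"y":0,"z":0,"rx":0,"ry":0,"rz":0},{"fingers":0.01,"x":0,"y":0,"z":0,"rx":0,"ry":0,"rz":0}]'
python3 - <<'E'
from m import *
go(np.array([.5472,.1071,.1315]),(.124,-.992))
E
python3 -m jog '[{"fingers":0.01,"x":-0.005,"y":0,"z":0,"rx":0,"ry":0,"rz":0},{"fingers":0.01,"x":-0.005,"y":0,"z":0,"rx":0,"ry":0,"rz":0},{"fingers":0.01,"x":-0.003,"y":0,"z":0,"rx":0,"ry":0,"rz":0},{"fingers":0.01,"x":0,"y":0,"z":0,"rx":0,"ry":0,"rz":0}]'
python3 - <<'E'
from m import *
go(np.array([.5472,.1071,.1315]),(.124,-.992)); print(r.get_obs()['moment'])
E
```

```text
clock: 17.32
tcp_pos: [0.537, 0.1897, 0.1314]
orientation: [2.081, 2.353, 0.0]
contact_force: [0.4, -0.0, -1.8]
grip_width: 0.0136
gripper_force: 88.0
clock 17.325 tcp [0.537  0.1897 0.1314] world d [ 0.0102 -0.0826  0.0001] | shift(cur tool) [-83.2   0.   -0.1] | shift(goal tool) [-83.2  -0.1  -0.1] turn [ 0.02  0.01 -0.1 ] F [ 0.4 -0.  -1.8] w 0.0136 g 88.0
clock: 17.82
tcp_pos: [0.5384, 0.1772, 0.1313]
orientation: [2.08, 2.354, -0.0]
contact_force: [0.4, -0.8, -1.4]
grip_width: 0.0129
gripper_force: 88.0
clock 17.825 tcp [0.5384 0.1772 0.1313] world d [ 0.0088 -0.0701  0.0002] | shift(cur tool) [-70.7   0.1  -0.2] | shift(goal tool) [-70.7   0.   -0.2] turn [ 0.01  0.02 -0.04] F [ 0.4 -0.8 -1.4] w 0.0129 g 88.0
[-0.0731  0.1215 -0.0208]
```

Inside the first bushing with no side force. Onward to the second.

```bash
python3 -m jog '[{"fingers":0.01,"x":-0.008,"y":0,"z":-0.0001,"rx":0,"ry":0,"rz":0},{"fingers":0.01,"x":-0.01,"y":0,"z":0,"rx":0,"ry":0,"rz":0},{"fingers":0.01,"x":-0.01,"y":0,"z":0,"rx":0,"ry":0,"rz":0},{"fingers":0.01,"x":-0.005,"y":0,"z":0,"rx":0,"ry":0,"rz":0},{"fingers":0.01,"x":0,"y":0,"z":0,"rx":0,"ry":0,"rz":0}]'
python3 - <<'E'
from m import *
go(np.array([.5472,.1071,.1315]),(.124,-.992)); print(r.get_obs()['moment'])
E
python3 -m jog '[{"fingers":0.01,"x":-0.005,"y":0,"z":0,"rx":0,"ry":0,"rz":0},{"fingers":0.01,"x":-0.005,"y":0,"z":0,"rx":0,"ry":0,"rz":0},{"fingers":0.01,"x":0,"y":0,"z":0,"rx":0,"ry":0,"rz":0}]'
python3 - <<'E'
from m import *
go(np.array([.5472,.1071,.1315]),(.124,-.992)); print(r.get_obs()['moment'])
E
```

```text
clock: 18.45
tcp_pos: [0.5426, 0.1441, 0.1314]
orientation: [2.08, 2.353, -0.0]
contact_force: [-0.9, -0.9, -1.2]
grip_width: 0.0133
gripper_force: 88.0
clock 18.45 tcp [0.5426 0.1441 0.1314] world d [ 0.0046 -0.037   0.0001] | shift(cur tool) [-37.2   0.   -0.1] | shift(goal tool) [-37.2  -0.   -0.1] turn [ 0.02  0.02 -0.08] F [-0.9 -0.9 -1.2] w 0.0133 g 88.0
[-0.0911  0.1181 -0.0431]
clock: 18.82
tcp_pos: [0.5438, 0.1343, 0.1314]
orientation: [2.08, 2.354, -0.0]
contact_force: [-0.4, -0.5, -2.0]
grip_width: 0.0132
gripper_force: 88.0
clock 18.825 tcp [0.5438 0.1343 0.1314] world d [ 0.0034 -0.0272  0.0001] | shift(cur tool) [-27.4   0.1  -0.1] | shift(goal tool) [-27.4   0.   -0.1] turn [ 0.01  0.03 -0.06] F [-0.4 -0.5 -2. ] w 0.0132 g 88.0
[-0.0635  0.0934 -0.1026]
```

```bash
python3 -m jog '[{"fingers":0.01,"x":-0.005,"y":0,"z":0,"rx":0,"ry":0,"rz":0},{"fingers":0.01,"x":-0.006,"y":0,"z":0,"rx":0,"ry":0,"rz":0},{"fingers":0.01,"x":-0.006,"y":0,"z":0,"rx":0,"ry":0,"rz":0},{"fingers":0.01,"x":-0.005,"y":0,"z":0,"rx":0,"ry":0,"rz":0},{"fingers":0.01,"x":0,"y":0,"z":0,"rx":0,"ry":0,"rz":0}]'
python3 - <<'E'
from m import *
go(np.array([.5472,.1071,.1315]),(.124,-.992)); print(r.get_obs()['moment'])
E
python3 -m jog '[{"fingers":0.01,"x":-0.004,"y":0,"z":0,"rx":0,"ry":0,"rz":0},{"fingers":0.01,"x":-0.003,"y":0,"z":0,"rx":0,"ry":0,"rz":0},{"fingers":0.01,"x":0,"y":0,"z":0,"rx":0,"ry":0,"rz":0}]'
python3 - <<'E'
from m import *
go(np.array([.5472,.1071,.1315]),(.124,-.992)); print(r.get_obs()['moment'])
E
```

```text
clock: 19.45
tcp_pos: [0.5465, 0.1122, 0.1314]
orientation: [2.08, 2.353, -0.001]
contact_force: [-0.4, -1.3, -1.9]
grip_width: 0.0134
gripper_force: 88.0
clock 19.45 tcp [0.5465 0.1122 0.1314] world d [ 0.0007 -0.0051  0.0001] | shift(cur tool) [-5.1  0.1 -0.1] | shift(goal tool) [-5.1  0.  -0.1] turn [ 0.01  0.04 -0.08] F [-0.4 -1.3 -1.9] w 0.0134 g 88.0
[-0.1213  0.1972 -0.0823]
clock: 19.82
tcp_pos: [0.5473, 0.1058, 0.1314]
orientation: [2.08, 2.354, -0.0]
contact_force: [-0.9, -1.2, -1.5]
grip_width: 0.0133
gripper_force: 88.0
clock 19.825 tcp [0.5473 0.1058 0.1314] world d [-0.0001  0.0013  0.0001] | shift(cur tool) [ 1.3  0.1 -0.1] | shift(goal tool) [ 1.3  0.1 -0.1] turn [ 0.01  0.02 -0.04] F [-0.9 -1.2 -1.5] w 0.0133 g 88.0
[-0.136   0.1998 -0.069 ]
```

Expected remaining travel is about 9 mm; small steps until the axial force rises.

```bash
python3 -m jog '[{"fingers":0.01,"x":-0.003,"y":0,"z":0,"rx":0,"ry":0,"rz":0},{"fingers":0.01,"x":-0.002,"y":0,"z":0,"rx":0,"ry":0,"rz":0},{"fingers":0.01,"x":0,"y":0,"z":0,"rx":0,"ry":0,"rz":0}]'
python3 -m jog '[{"fingers":0.01,"x":-0.001,"y":0,"z":0,"rx":0,"ry":0,"rz":0},{"fingers":0.01,"x":-0.001,"y":0,"z":0,"rx":0,"ry":0,"rz":0},{"fingers":0.01,"x":0,"y":0,"z":0,"rx":0,"ry":0,"rz":0}]'
```

```text
clock: 20.2
tcp_pos: [0.5479, 0.101, 0.1314]
orientation: [2.08, 2.354, 0.0]
contact_force: [-1.4, -0.9, -1.7]
grip_width: 0.0132
gripper_force: 88.0
clock: 20.58
tcp_pos: [0.5481, 0.0993, 0.1315]
orientation: [2.079, 2.355, 0.0]
contact_force: [-1.3, 0.5, -1.3]
grip_width: 0.0136
gripper_force: 88.0
```

```bash
python3 -m jog '[{"fingers":0.01,"x":-0.001,"y":0,"z":0,"rx":0,"ry":0,"rz":0},{"fingers":0.01,"x":-0.001,"y":0,"z":0,"rx":0,"ry":0,"rz":0},{"fingers":0.01,"x":0,"y":0,"z":0,"rx":0,"ry":0,"rz":0}]'
python3 -m jog '[{"fingers":0.01,"x":-0.001,"y":0,"z":0,"rx":0,"ry":0,"rz":0},{"fingers":0.01,"x":0,"y":0,"z":0,"rx":0,"ry":0,"rz":0}]'
python3 - <<'E'
from m import *
go(np.array([.5472,.1071,.1315]),(.124,-.992))
p,d=save('scene','s9.png')
c=pix('scene',[.55,.04,.15])[0].astype(int); a=p[c[1]-45:c[1]+45,c[0]-60:c[0]+60]
cv2.imwrite('pics/c9.png',cv2.resize(a,None,fx=6,fy=6,interpolation=cv2.INTER_CUBIC)[:,:,::-1])
for t in('new_pin','new_pin_nose'): print(t,[(k['xyz'],k['score']) for k in r.landmark_of(t,'scene') if k['xyz'][2]>.1])
E
```

```text
clock: 20.95
tcp_pos: [0.5482, 0.0982, 0.1315]
orientation: [-2.078, -2.355, -0.002]
contact_force: [-1.6, 4.2, -2.7]
grip_width: 0.0132
gripper_force: 88.0
clock: 21.2
tcp_pos: [0.5482, 0.0981, 0.1315]
orientation: [-2.077, -2.355, -0.003]
contact_force: [-3.3, 6.2, -2.5]
grip_width: 0.0133
gripper_force: 87.9
clock 21.2 tcp [0.5482 0.0981 0.1315] world d [-0.001  0.009  0.   ] | shift(cur tool) [9.  0.1 0. ] | shift(goal tool) [ 9.   0.1 -0. ] turn [ 0.04 -0.12  0.06] F [-3.3  6.2 -2.5] w 0.0133 g 87.9
new_pin [([0.5498, 0.0563, 0.1484], 0.39)]
new_pin_nose [([0.567, -0.0447, 0.1503], 0.49), ([0.5484, 0.0948, 0.1504], 0.48)]
```

View pics/c9.png

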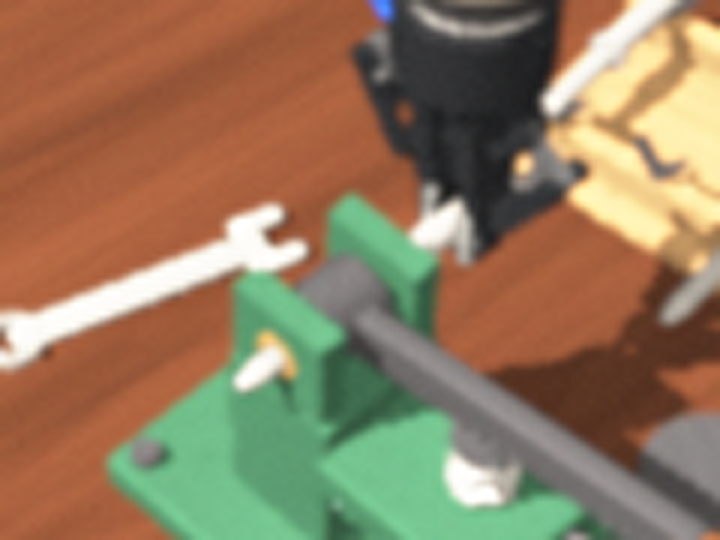

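The picture shows the nose out of the far bushing at crop (260,370). The collar is against the flange: travel stopped at the expected place with about 6 N axial force. The stub is gripped at (445,225). I let it settle and hand in.

```bash
python3 -m jog '[{"fingers":0.01,"x":0,"y":0,"z":0,"rx":0,"ry":0,"rz":0},{"fingers":0.01,"x":0,"y":0,"z":0,"rx":0,"ry":0,"rz":0}]'
python3 -c "
from bench import r
print(r.hand_in())"
```

```text
clock: 21.6
tcp_pos: [0.5482, 0.0981, 0.1315]
orientation: [-2.077, -2.356, -0.003]
contact_force: [-3.5, 5.8, -2.2]
grip_width: 0.0134
gripper_force: 87.9
the job is handed in; nothing more can be done
None
```

I handed the job in at 21.6 s; no verdict came back. The worn pin lies let go in the worn-pin rest, nose the same way as the scrap pin. The new 178 mm pin is through both bushings with its collar on the flange, still gripped by its stub.

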